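# Charge a mill bottle with two grinding balls

### The arm

A 7-joint arm with a two-finger parallel gripper is mounted at the origin on a cart in front of the work surface, level with it; the furniture and walls round the work are solid. World frame = base frame: x ahead of the robot, y to its left, z up, the work surface at z = 0. Lengths are in m, angles in rad, forces in N, time in s.
With the tool pointing down it reaches from about 0.425 to 1.025 m from the base axis. Payload 3.6 kg.
Tool frame: the origin (TCP) lies where the fingers leave the gripper's body, on its centre line; the fingertips stand 73 mm ahead of it and the grasp point (between the pads) lies 54 mm ahead of it (ctrl.tip_reach is the z of the fingertips in the tool frame, in m); z points along the fingers, y is the line along which they close (so a half turn about z gives the same grasp; the last joint's range is limited). The gripper opens to 85 mm and grips with 20 to 120 N. Pads are 22 mm wide; open, the fingers measure 114 mm over their backs; the gripper's body (76 mm by 85 mm) begins 54 mm behind the grasp point. The pads swing forward as they close: fully open they stand 13 mm farther back than shut.
Start: joints at [1.155, 0.591, 0.048, 1.609, -0.033, 0.943, -0.034], TCP at [0.23, -0.688, 0.304] pointing down, gripper open.
Joint ranges: [-2.69, 2.69], [-0.47, 2.24], [-1.27, 1.36], [0.19, 2.51], [-1.53, 4.68], [0.08, 2.07], [-3.09, 3.09]. Speed limits (rad/s): [2.57, 2.57, 3.14, 3.14, 3.14, 3.14, 3.14].

### API

Orientations are given as a rotation vector (axis times angle).
In Python, from bench import ctrl, imaging, order gives the robot as it stands.
- The arm moves only by the tool play_rows, never from a script. Its argument "series" is text: rows parted by semicolons, each of 6 numbers parted by spaces: the shift along the tool's x, y, z in mm, then the turn, a rotation vector about the tool's x, y, z in rad. In form: tx ty tz ax ay az; .... A call has exactly 10 rows; each row is the pose to reach, as a shift and turn from the pose commanded when the call began, along the tool's axes at that moment; what a row does not reach only later rows make up. A row lasts 1/12 s, in which the tool goes at most 41.7 mm and 7.16 degrees, less where a joint would pass 70% of its speed; a pose out of reach is approached as far as the arm can. A call with a gripper value outside its range is refused whole. "fingers" is the closure, from 0 (fully open) to 1 (shut), set as the call begins (left out, the last holds). The fingers move at their own pace and stop on an object; "squeeze" is the grip in N (left out, the last holds). Time passes only in rows, so rows that repeat a pose let the fingers close, or fill a call up. It gives the time, the measured TCP pose, the force, the opening and the grip force at its end, in the units of the state.
- ctrl.sense(): the state, without advancing time (a new reading comes with each control period).
- imaging.grab_frame(name): name is "scene" or "top" or "wrist"; returns a dict with "frame" (420x560x3 uint8, blue, green, red), "z_map" (420x560 float32, m along the optical axis (not along the pixel's ray), 0 where there is no reading), "fx", "fy", "cx", "cy" (pixels), "extrinsics" (4x4, takes a point from world to camera coordinates). Camera axes: x right, y up, looking along -z (the intrinsics and any distortion apply to the point x, -y, -z); pixel columns grow to the right and rows downward; lengths in m; the calibration is good to about 2 mm. A picture is of the moment at which its call begins.
- order.hand_in(): hands the job in; it is judged then, once.
The state is a dict: "clock": time; "q": joint angles; "dq": joint speeds; "joint_efforts": joint torques, N m; "tool_pos": TCP position; "eef_rot": TCP orientation; "wrist_force": force on the tool from outside, world axes, zero at the start; "torque": the same for the moment, N m; "width": finger opening in m; "gripper_force": force on a finger pad.
Only numpy, scipy, OpenCV 4.12 (cv2) and the standard library are available. Lean on these libraries where they do the work, as an engineer would, in place of code of your own. Each camera call takes 0.05 s, during which the arm holds its last target. There are 200 camera calls.

### The job

Pour the two steel grinding balls out of the small pouring scoop into the tall narrow-necked white bottle, not into the short open jar. Pick the scoop up by its black handle and keep it level until the lip of its spout is just inside the bottle's mouth; pause there a moment, then tip it nose-down by about 30 degrees with the lip still in the mouth until both balls have run into the bottle, dropping none on the worktop. Then lift the scoop out and stand it upright on the worktop, leaving the bottle standing where it was.

Things in the scene. Friction and masses are not known exactly. Their poses are not given: they have to be found in the camera images.
- scoop_grip (a point): Steel pouring scoop, loose, 0.25 kg, a 24 mm wide trough on a foot plate. Point: middle of its upright black handle, 80 mm above the worktop when standing. x: way the spout points, z: up. Handle 14 mm thick (x), 30 mm wide (y), free 15 mm above and 30 mm below the point. Foot and trough reach 36 mm back. Trough floor falls 12 degrees to the back: balls run forward only when tipped more than that.
- scoop_lip (a point): Foremost lower edge of the scoop's spout, mid-width; axes as scoop_grip. In these axes it lies 78 mm ahead (+x) of scoop_grip and 73 mm below it. The spout is 24 mm wide, covered on top, and turned down 55 degrees over its last 26 mm; its bend lies 15 mm behind and 21 mm above the lip. With the scoop level the cover just above the lip reaches up to 12 mm ahead of it.
- bottle_mouth (a point): Centre of the mouth, at rim height, of the tall white bottle, loose, 0.45 kg, upright: 115 mm high, body 84 mm in diameter up to 72 mm, neck 62 mm outside and 54 mm inside, no cap; z up. The other open white vessel near it is the wrong one, a straight jar 92 mm wide and 58 mm high; they may stand either way round.
- ball_1_center (a point): Centre of a steel ball 14 mm in diameter, 12 g, lying loose at the back of the scoop's trough.
- ball_2_center (a point): Centre of a second such ball, lying just in front of the first in the trough.
There are look-alikes about, which are no part of the job. What is shaped like the part that bears bottle_mouth but pink or purple is not meant.

How it is judged:
On the way, in this order (a step that is already met when the one before it is completed fails the run):
1. the lip of the scoop's spout is inside the bottle's mouth, below the rim, with the scoop within 11 degrees of level and both balls still in its trough (horizontal distance between scoop_lip and bottle_mouth below 0.026 m and z of scoop_lip in the frame of bottle_mouth below 0 m and angle between scoop_grip's own z axis and vertical below 0.2 rad and x of each of ball_1_center, ball_2_center in the frame of scoop_grip below 0.06 m and z of each of ball_1_center, ball_2_center in the frame of scoop_grip above -0.075 m), for 0.2 s.
2. the scoop is tipped by more than 16 degrees with its lip still in the mouth (angle between scoop_grip's own z axis and vertical above 0.28 rad and horizontal distance between scoop_lip and bottle_mouth below 0.026 m and z of scoop_lip in the frame of bottle_mouth below 0.003 m), for 0.2 s.
At the end, for the whole second after the job is handed in: Both balls lie inside the tall bottle, which stands upright within 40 mm of where it was; the scoop stands upright (within 7 degrees) on the worktop, released (z of each of ball_1_center, ball_2_center in the frame of bottle_mouth below -0.06 m and horizontal distance between each of ball_1_center, ball_2_center and bottle_mouth below 0.042 m and angle between bottle_mouth's own z axis and vertical below 0.1 rad and distance of bottle_mouth from where it was at the start of the episode below 0.04 m and angle between scoop_grip's own z axis and vertical below 0.12 rad and height (world z) of scoop_grip between 0.073 and 0.087 m); the robot touches nothing.
It fails at once if a ball falls on the worktop (height (world z) of any of ball_1_center, ball_2_center below 0.0095 m).
It fails at once if the bottle is tipped by more than 20 degrees (angle between bottle_mouth's own z axis and vertical above 0.35 rad).
It also fails if it takes over 72 s, if anything falls off the work surface, if the arm or the gripper's body presses on something with over 40 N, if the wrist force passes 120 N, or if a joint passes its speed limit or range.

## Working session

There is one attempt and no reset: what is moved stays moved. The work goes in short steps, Python scripts to look and compute and a tool call to move; the robot and the scene stay as the last step left them, time stands still between calls to the robot, and variables do not carry over. Pictures are saved under pics/ and viewed, at most 10 in all, crops included, and the job is handed in when it is done.

Besides the shell and the picture viewer there is one more tool, called after "Request:" as name(argument=value, ...) on one line, values as JSON. play_rows: Moves the arm, as the interface text tells. Its arguments: {"type":"object","properties":{"series":{"type":"string"},"fingers":{"type":"number"},"squeeze":{"type":"number"}},"required":["series"]}

```bash
mkdir -p pics; ls; cat > h.py <<'E'
import numpy as np, cv2
from scipy.spatial.transform import Rotation as R
from bench import ctrl, imaging, order
def cloud(f):
    z=f["z_map"]; v,u=np.mgrid[:z.shape[0],:z.shape[1]]
    p=np.stack([(u-f["cx"])/f["fx"]*z,-(v-f["cy"])/f["fy"]*z,-z],-1)
    E=np.array(f["extrinsics"]); return (p-E[:3,3])@E[:3,:3]
def ray(f,u,v,h):
    E=np.array(f["extrinsics"]); d=np.array([(u-f["cx"])/f["fx"],-(v-f["cy"])/f["fy"],-1])@E[:3,:3]
    o=-E[:3,:3].T@E[:3,3]; return o+d*(h-o[2])/d[2]
E
python3 - <<'E'
from h import *
import pickle
s=ctrl.sense(); print(s["clock"],s["tool_pos"],s["eef_rot"],s["width"])
for n in ["scene","top"]:
    f=imaging.grab_frame(n); pickle.dump(f,open(n+".pkl","wb")); cv2.imwrite(f"pics/{n}0.png",f["frame"]); print({k:f[k] for k in f if k not in("frame","z_map")})
E
```

```text
pics
0.0 [ 0.22977204 -0.68690737  0.30271743] [-3.09855586e+00 -5.04598971e-01  7.57233065e-04] 0.08531578078245361
{'fx': 403.8643283431752, 'fy': 403.8643283431752, 'cx': 269.20374177393387, 'cy': 209.1356870416196, 'extrinsics': array([[-0.90211588, -0.43128264,  0.01349893,  0.43466401],
       [ 0.19672959, -0.38325399,  0.90244881, -0.24702944],
       [-0.38403698,  0.81676904,  0.43058557, -0.87854715],
       [ 0.        ,  0.        ,  0.        ,  1.        ]])}
{'fx': 495.20198639016087, 'fy': 495.20198639016087, 'cx': 284.8886575809761, 'cy': 212.215463181995, 'extrinsics': array([[ 0.0220508 , -0.99972038,  0.00853982, -0.19156008],
       [ 0.99224326,  0.02292955,  0.12217837, -0.57369008],
       [-0.12234002,  0.00577944,  0.99247142, -1.4427401 ],
       [ 0.        ,  0.        ,  0.        ,  1.        ]])}
```

View pics/scene0.png

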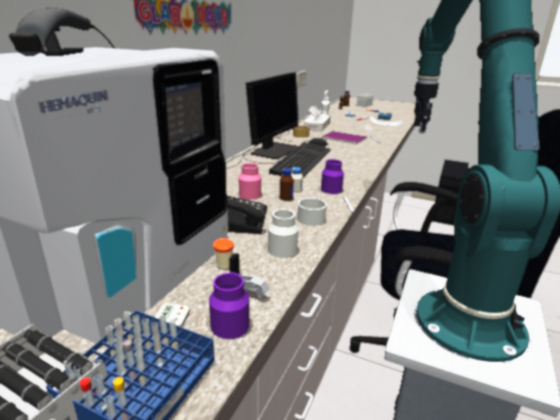

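View pics/top0.png

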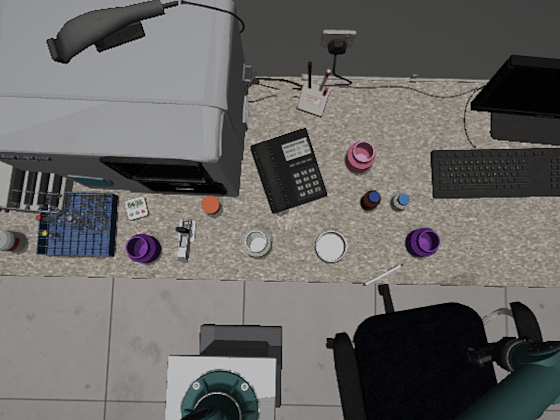

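The scene view shows the tall bottle at (284,232), the jar at (312,211) and the scoop at (245,278). From the top, the bottle is at (257,242), the jar at (331,247) and the scoop at (185,240). Next I'll measure them.

```bash
python3 - <<'E'
from h import *
import pickle
T=pickle.load(open("top.pkl","rb")); S=pickle.load(open("scene.pkl","rb"))
a=cv2.resize(T["frame"][210:275,150:220],None,fx=8,fy=8,interpolation=cv2.INTER_CUBIC)[:520,:400]
b=cv2.resize(S["frame"][240:310,220:280],None,fx=7.4,fy=7.4,interpolation=cv2.INTER_CUBIC)
c=np.zeros((520,800,3),np.uint8); c[:a.shape[0],:a.shape[1]]=a; bb=b[:520,:400]; c[:bb.shape[0],400:400+bb.shape[1]]=bb
cv2.imwrite("pics/crop1.png",c)
P=cloud(T); Z=P[...,2]
def rep(n,m):
    q=P[m]; print(n,len(q),"med",np.median(q,0).round(4),"min",q.min(0).round(4),"max",q.max(0).round(4))
    return q
win=lambda u0,u1,v0,v1:(np.arange(560)[None]>=u0)&(np.arange(560)[None]<u1)&(np.arange(420)[:,None]>=v0)&(np.arange(420)[:,None]<v1)
for n,w in dict(bottle=(235,280,220,265),jar=(310,352,225,270)).items():
    m=win(*w); zz=Z[m]; print(n,np.histogram(zz,np.arange(-.01,.14,.01))[0])
    top=zz.max(); q=rep(n,m&(Z>top-.012)); 
    (u,v),r=cv2.minEnclosingCircle(np.argwhere(m&(Z>top-.012))[:,::-1].astype(np.float32)); print(u,v,r,ray(T,u,v,.115 if n=="bottle" else .058))
m=win(165,205,212,268); print(np.histogram(Z[m],np.arange(-.01,.14,.01))[0])
rep("scoop>.085",m&(Z>.085)); rep("scoop>.02",m&(Z>.015))
E
```

```text
bottle [663 811 138   6   3   1   5  20 132 116  15  20  81   4   0]
bottle 9 med [ 0.397  -0.17    1.5036] min [ 0.397  -0.17    1.5036] max [ 0.397  -0.17    1.5036]
251.92384338378906 240.5419464111328 21.67752456665039 [ 0.48598582 -0.08745138  0.115     ]
jar [489 836 351  18  23  26  86  52   0   0   0   0   0   0   0]
jar 7 med [ 0.397  -0.17    1.5036] min [ 0.397  -0.17    1.5036] max [ 0.397  -0.17    1.5036]
330.5 251.5 22.726736068725586 [ 0.46286924 -0.31391261  0.058     ]
[872 926  59 105  78 109  16   3   5  12  45   0   0   0   0]
scoop>.085 60 med [0.513  0.1183 0.0939] min [ 0.397  -0.17    0.0855] max [0.522  0.1347 1.5036]
scoop>.02 419 med [0.4878 0.1203 0.0382] min [ 0.397  -0.17    0.0154] max [0.5512 0.1368 1.5036]
```

View pics/crop1.png

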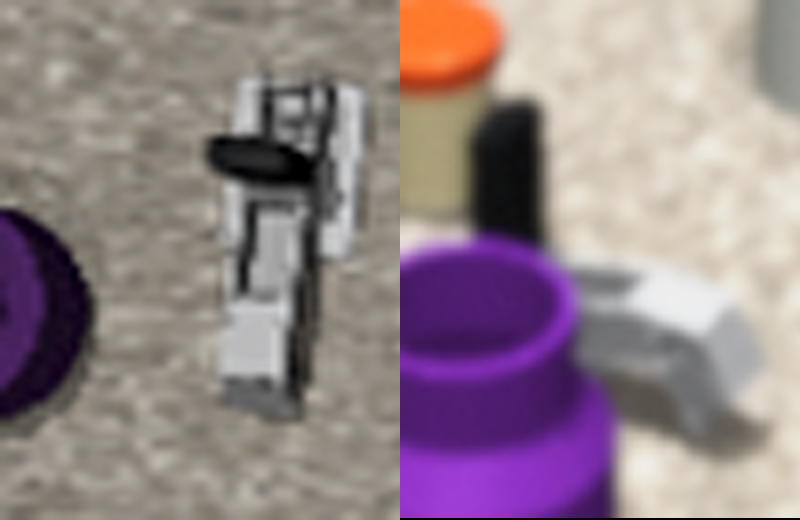

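```bash
python3 - <<'E'
from h import *
import pickle
print([a for a in dir(ctrl) if a[0]!='_'],[a for a in dir(imaging) if a[0]!='_'])
T=pickle.load(open("top.pkl","rb")); P=cloud(T); Z=np.where((T["z_map"]>0),P[...,2],-1)
def win(u0,u1,v0,v1):
    m=np.zeros(Z.shape,bool); m[v0:v1,u0:u1]=1; return m
for n,w,h in [("bottle",(235,280,220,265),.115),("jar",(310,352,225,270),.058)]:
    m=win(*w)&(Z>h-.012)&(Z<h+.01); q=P[m]
    A=np.c_[2*q[:,:2],np.ones(len(q))]; s=np.linalg.lstsq(A,(q[:,:2]**2).sum(1),rcond=None)[0]
    print(n,len(q),np.median(q[:,2]),"ctr",s[:2].round(4),"r",np.sqrt(s[2]+s[:2]@s[:2]).round(4))
m=win(165,205,212,268)
for lo,hi in [(.085,.105),(.03,.06),(.003,.015)]:
    q=P[m&(Z>lo)&(Z<hi)]; r=cv2.minAreaRect((q[:,:2]*1000).astype(np.float32)); print(lo,len(q),np.median(q,0).round(4),r)
g=T["frame"].max(2); k=(m&(g<45)&(Z>.07)).astype(np.uint8)
ys,xs=np.nonzero(k); w=np.array([ray(T,u,v,.095)[:2]*1000 for u,v in zip(xs,ys)],np.float32); print("dark handle",len(w),cv2.minAreaRect(w))
E
```

```text
['Unreachable', 'sense', 'tip_reach'] ['grab_frame']
bottle 98 0.11440547112844002 ctr [ 0.485 -0.096] r 0.0289
jar 149 0.057949815941618306 ctr [ 0.4789 -0.3136] r 0.0437
0.085 53 [0.5155 0.1197 0.0935] ((514.858642578125, 120.02244567871094), (29.456979751586914, 14.334524154663086), 89.8230209350586)
0.03 203 [0.4607 0.1221 0.0431] ((487.5419921875, 121.54161071777344), (28.576265335083008, 118.4398193359375), 84.42439270019531)
0.003 395 [0.4995 0.1063 0.0047] ((492.0137634277344, 123.4554672241211), (167.8291473388672, 119.6459732055664), 2.0595016479492188)
dark handle 51 ((514.1651000976562, 116.53990173339844), (14.289852142333984, 28.717845916748047), 1.304016351699829)
```

```bash
cat >> h.py <<'E'
def Rt(yaw,tip=0):  # yaw: heading of scoop x (tool x = scoop y turned pi...), tip: nose-down angle
    sx=np.array([np.cos(yaw),np.sin(yaw),0]); z=np.array([0,0,-1.]); y=-sx; x=np.cross(y,z)
    return np.c_[x,y,z]@R.from_rotvec([-tip,0,0]).as_matrix()
def plan(pos,Rm,base=None):
    s=ctrl.sense(); p0,r0=base if base else (s["tool_pos"],R.from_rotvec(s["eef_rot"]).as_matrix())
    r0=np.array(r0); print("t",s["clock"],"shift",((r0.T@(np.array(pos)-p0))*1000).round(1),"turn",R.from_matrix(r0.T@Rm).as_rotvec().round(3))
E
python3 -c "
from h import *
plan([.496,-.096,.30],Rt(np.pi)); plan([.496,-.096,.27],Rt(np.pi,.52))
print(R.from_matrix(Rt(np.pi)).as_rotvec())"
```

```text
t 0.1 shift [ 439.9 -476.     3.8] turn [-2.000e-03 -1.000e-03 -1.248e+00]
t 0.1 shift [ 439.9 -475.9   33.8] turn [-0.452  0.323 -1.219]
[2.22144147 2.22144147 0.        ]
```

Request:
play_rows(series="40 -43 0 0 0 -0.12; 75 -82 0 0 0 -0.24; 110 -120 0 0 0 -0.36; 140 -152 0 0 0 -0.48; 170 -184 0 0 0 -0.6; 200 -216 0 0 0 -0.72; 230 -248 0 0 0 -0.84; 260 -280 0 0 0 -0.96; 290 -312 0 0 0 -1.08; 320 -344 0 0 0 -1.2")

```text
clock: 0.93
tool_pos: [0.4023, -0.3061, 0.3038]
eef_rot: [-2.268, -2.174, 0.0]
wrist_force: [1.0, -0.6, -0.6]
width: 0.0854
gripper_force: 0.0
```

```bash
python3 -c "
from h import *
plan([.496,-.096,.30],Rt(np.pi)); plan([.496,-.096,.27],Rt(np.pi,.52)); print(ctrl.sense()['q'])"
```

```text
t 0.9333 shift [213.9  84.7   3.8] turn [-0.     0.    -0.042]
t 0.9333 shift [213.9  84.8  33.8] turn [-0.52   0.011 -0.041]
[ 0.8246613   0.3335029  -0.3315414   2.08592569  0.15797049  0.74567476
  0.35126888]
```

Request:
play_rows(series="35 14 0 0 0 -0.04; 70 28 0 0 0 -0.04; 105 41 0 0 0 -0.04; 140 54 10 -0.1 0 -0.04; 167 65 20 -0.2 0 -0.04; 167 65 34 -0.3 0 -0.04; 167 65 34 -0.4 0.01 -0.04; 167 65 34 -0.52 0.01 -0.04; 167 65 34 -0.52 0.01 -0.04; 167 65 34 -0.52 0.01 -0.04")

```text
clock: 1.77
tool_pos: [0.4685, -0.1496, 0.2639]
eef_rot: [1.997, 1.976, 0.39]
wrist_force: [-0.6, 0.9, 0.2]
width: 0.0854
gripper_force: 0.0
```

```bash
python3 -c "
from h import *
plan([.496,-.096,.27],Rt(np.pi,.52)); print(ctrl.sense()['q'],ctrl.sense()['dq']); plan([.49,.12,.33],Rt(np.pi))"
```

```text
t 1.7667 shift [53.9 27.4  4.1] turn [-0.11   0.025 -0.004]
[ 0.67273254  0.32885625 -0.51174216  2.34394098  0.77660998  0.13867742
 -0.54519262] [ 4.34853845e-01  8.15034904e-02 -5.14115676e-01  5.61570144e-02
  2.17928420e+00  2.96634845e-04 -2.13566542e+00]
t 1.7667 shift [268.5  44.6 -58.6] turn [ 0.41   0.023 -0.01 ]
```

```bash
python3 -c "
from h import *
plan([.485,-.085,.27],Rt(-np.pi/2,0)); plan([.485,-.085,.27],Rt(-np.pi/2,.52)); print(ctrl.sense()['clock'])"
```

```text
t 1.7667 shift [64.7 17.2 -0.6] turn [ 0.304  0.34  -1.557]
t 1.7667 shift [64.7 17.2 -0.6] turn [-0.102  0.726 -1.411]
1.7667
```

Request:
play_rows(series="0 0 -20 0.1 0 0; 0 0 -20 0.2 0 0; 0 0 -20 0.3 0 0; 0 0 -20 0.42 0 0; 0 0 -20 0.52 0 0; 0 0 -20 0.52 0 0; 0 0 -20 0.52 0 0; 0 0 -20 0.52 0 0; 0 0 -20 0.52 0 0; 0 0 -20 0.52 0 0")

```text
clock: 2.6
tool_pos: [0.46, -0.1493, 0.2827]
eef_rot: [-2.192, -2.157, 0.141]
wrist_force: [0.4, -0.3, -0.2]
width: 0.0854
gripper_force: 0.0
```

```bash
python3 -c "
from h import *
plan([.485,-.085,.27],Rt(-np.pi/2,0)); plan([.485,-.085,.27],Rt(-np.pi/2,.52)); print(ctrl.sense()['q'],ctrl.sense()['tool_pos'])"
```

```text
t 2.6 shift [64.9 25.1  8.6] turn [-0.102 -0.07  -1.585]
t 2.6 shift [64.9 25.1  8.6] turn [-0.507  0.344 -1.571]
[ 0.83096805  0.46307255 -0.83348003  2.08986435  0.46680793  0.89956734
 -0.30620471] [ 0.46002752 -0.14927057  0.28265635]
```

Request:
play_rows(series="20 8 0 -0.02 -0.01 -0.12; 40 15 0 -0.03 -0.01 -0.24; 60 24 0 -0.05 -0.03 -0.36; 65 25 0 -0.05 -0.03 -0.48; 65 25 0 -0.05 -0.03 -0.6; 65 25 0 -0.05 -0.03 -0.72; 65 25 0 -0.05 -0.04 -0.84; 65 25 0 -0.1 -0.06 -0.96; 65 25 0 -0.1 -0.06 -1.08; 65 25 0 -0.1 -0.06 -1.2")

```text
clock: 3.43
tool_pos: [0.4858, -0.0849, 0.2788]
eef_rot: [0.59, 3.083, -0.023]
wrist_force: [0.5, 0.0, 0.1]
width: 0.0853
gripper_force: 0.0
```

```bash
python3 -c "
from h import *
plan([.485,-.085,.27],Rt(-np.pi/2,0)); plan([.485,-.085,.27],Rt(-np.pi/2,.52)); print(ctrl.sense()['q'],ctrl.sense()['tool_pos'])"
```

```text
t 3.4333 shift [ 0.8 -0.3  8.8] turn [-0.015  0.003 -0.378]
t 3.4333 shift [ 0.8 -0.3  8.8] turn [-0.529  0.101 -0.369]
[ 0.90677983  0.5793217  -1.15272362  2.11512843  0.70971951  0.90662896
  0.52824741] [ 0.48582378 -0.08488995  0.27875438]
```

Request:
play_rows(series="0 0 4 -0.05 0.01 -0.1; 0 0 8 -0.1 0.02 -0.2; 0 0 8 -0.2 0.04 -0.28; 0 0 8 -0.3 0.06 -0.36; 0 0 8 -0.4 0.08 -0.37; 0 0 8 -0.5 0.1 -0.37; 0 0 8 -0.53 0.1 -0.37; 0 0 8 -0.53 0.1 -0.37; 0 0 8 -0.53 0.1 -0.37; 0 0 8 -0.53 0.1 -0.37")

```text
clock: 4.27
tool_pos: [0.4868, -0.0842, 0.271]
eef_rot: [0.006, 3.032, 0.808]
wrist_force: [0.3, -0.7, 1.1]
width: 0.0853
gripper_force: 0.0
```

```bash
python3 -c "
from h import *
plan([.485,-.085,.27],Rt(-np.pi/2,.52)); plan([.485,-.085,.27],Rt(np.pi)); plan([.47,.115,.33],Rt(np.pi)); s=ctrl.sense(); print(s['q'],s['tool_pos'])"
```

```text
t 4.2667 shift [ 1.8 -1.2  0.5] turn [ 0.001  0.004 -0.003]
t 4.2667 shift [ 1.8 -1.2  0.5] turn [ 0.411 -0.405  1.528]
t 4.2667 shift [ 17.6 202.1  48. ] turn [ 0.411 -0.405  1.528]
[ 1.14032568  0.76986283 -1.25046548  2.07610789  0.28539037  0.78652891
  1.36621141] [ 0.48676989 -0.08423897  0.27104002]
```

Request:
play_rows(series="0 0 0 0.1 0 0; 0 0 -10 0.2 0 0; 0 0 -10 0.3 0 0; 0 0 -20 0.4 0 0; 0 0 -20 0.52 0 0; 0 40 -20 0.52 0 0; 0 80 -20 0.52 0 0; 2 115 -20 0.52 0 0; 2 115 -20 0.52 0 0; 2 115 -20 0.52 0 0")

```text
clock: 5.1
tool_pos: [0.4855, 0.0085, 0.3475]
eef_rot: [-0.002, 3.135, 0.002]
wrist_force: [0.1, -1.0, -0.3]
width: 0.0854
gripper_force: 0.0
```

```bash
python3 -c "
from h import *
plan([.46,.11,.33],Rt(np.pi)); s=ctrl.sense(); print(s['q'],s['tool_pos'])"
```

```text
t 5.1 shift [ 25.5 101.5  17.5] turn [0.006 0.005 1.572]
[ 0.72607816  0.3977178  -1.07388272  2.0623008   0.44231881  0.92376858
  0.9834083 ] [0.48551421 0.00852138 0.34752927]
```

Request:
play_rows(series="3 10 2 0 0 0.12; 6 20 4 0 0 0.24; 9 30 6 0 0 0.36; 12 45 8 0 0 0.48; 15 60 10 0 0 0.6; 18 75 12 0 0 0.72; 21 90 14 0 0 0.84; 25 101 17 0 0 0.96; 25 101 17 0 0 1.08; 25 101 17 0 0 1.2")

```text
clock: 5.93
tool_pos: [0.4602, 0.1058, 0.328]
eef_rot: [-1.787, -2.583, -0.002]
wrist_force: [0.3, 0.0, 0.0]
width: 0.0854
gripper_force: 0.0
```

Request:
play_rows(series="0 0 0 0 0 0.12; 0 0 0 0 0 0.24; 0 0 0 0 0 0.37; 0 0 0 0 0 0.37; 0 0 0 0 0 0.37; 0 0 0 0 0 0.37; 0 0 0 0 0 0.37; 0 0 0 0 0 0.37; 0 0 0 0 0 0.37; 0 0 0 0 0 0.37")

```text
clock: 6.77
tool_pos: [0.4612, 0.106, 0.3287]
eef_rot: [-2.227, -2.216, -0.005]
wrist_force: [0.4, 0.3, -1.4]
width: 0.0854
gripper_force: 0.0
```

```bash
python3 - <<'E'
from h import *
import pickle
f=imaging.grab_frame("wrist"); pickle.dump(f,open("w1.pkl","wb")); cv2.imwrite("pics/w1.png",f["frame"])
s=ctrl.sense(); print(s["tool_pos"],s["eef_rot"],s["q"],f["fx"],f["cx"],f["cy"])
E=f["extrinsics"]; print(-E[:3,:3].T@E[:3,3])
E
```

```text
[0.46117349 0.10597862 0.32863105] [-2.22652978 -2.21549447 -0.00498967] [ 0.22838203  0.29876771 -0.67030049  2.11481423  0.25446925  0.80351483
 -0.60307626] 306.5228959488989 279.34816851212815 211.61595753976354
[0.46082832 0.19128484 0.39904242]
```

View pics/w1.png

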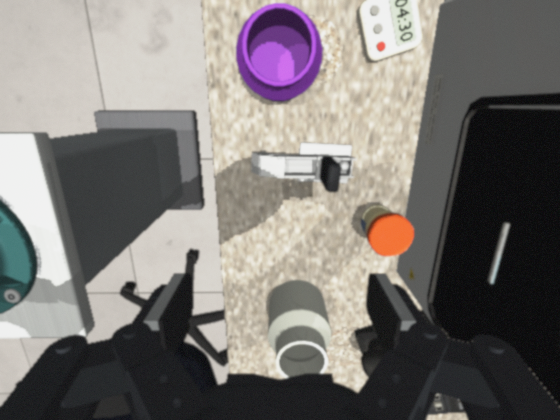

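The wrist view shows the spout at (258,162), the handle at (332,173) and the foot plate at (326,150). The bottle's mouth is at (302,358).

```bash
python3 - <<'E'
from h import *
import pickle
f=pickle.load(open("w1.pkl","rb")); P=cloud(f); Z=np.where(f["z_map"]>0,P[...,2],-1)
def win(u0,u1,v0,v1):
    m=np.zeros(Z.shape,bool); m[v0:v1,u0:u1]=1; return m
m=win(245,365,135,195)
ln=lambda q:(lambda c,d:(c.round(4),np.degrees(np.arctan2(d[1],d[0])).round(2)))(q[:,:2].mean(0),np.linalg.svd(q[:,:2]-q[:,:2].mean(0))[2][0])
q=P[m&(Z>.09)]; r=cv2.minAreaRect((q[:,:2]*1000).astype(np.float32)); print("handle",len(q),np.median(q,0).round(4),r,ln(q))
q=P[m&(Z>.03)&(Z<.06)]; print("trough",len(q),ln(q),cv2.minAreaRect((q[:,:2]*1000).astype(np.float32)))
q=P[m&(Z>.003)&(Z<.009)]; 
# bright top edge of foot: ray at z=.004
g=f["frame"].min(2); fm=(m&(g>170)).astype(np.uint8)
n,l,st,c=cv2.connectedComponentsWithStats(fm)
for i in range(1,n):
    if st[i,4]>30:
        ys,xs=np.nonzero(l==i); w=np.array([ray(f,u,v,.004)[:2]*1000 for u,v in zip(xs,ys)],np.float32); print(st[i],np.median(Z[l==i]).round(4),cv2.minAreaRect(w))
# extents per height
for lo,hi in [(.02,.03),(.03,.04),(.04,.05),(.05,.06),(.06,.085),(.085,.1)]:
    q=P[m&(Z>lo)&(Z<hi)]; print(lo,len(q),q.min(0).round(4),q.max(0).round(4))
# bottle rim
q=P[win(260,345,330,390)&(Z>.106)&(Z<.12)]; A=np.c_[2*q[:,:2],np.ones(len(q))]; s=np.linalg.lstsq(A,(q[:,:2]**2).sum(1),rcond=None)[0]
print("bottle",len(q),s[:2],np.sqrt(s[2]+s[:2]@s[:2]))
E
```

```text
handle 378 [0.5148 0.1231 0.0945] ((515.7704467773438, 122.33818054199219), (28.941783905029297, 14.303196907043457), 86.82325744628906) (array([0.5151, 0.1228]), np.float64(-93.28))
trough 1221 (array([0.4702, 0.1259]), np.float64(-1.12)) ((488.59149169921875, 123.28816223144531), (28.52517318725586, 119.11479949951172), 88.80838012695312)
[ 245  135  120   52 2463] 0.0006 ((493.9014892578125, 123.85306549072266), (65.82234191894531, 153.86477661132812), 89.66990661621094)
[ 258  155   69   40 1119] 0.0421 ((478.512939453125, 106.1680679321289), (49.10893630981445, 91.62657165527344), 87.33950805664062)
[341 162   7   8  42] 0.0226 ((545.1775512695312, 117.80905151367188), (7.938470363616943, 8.989959716796875), 27.269454956054688)
0.02 554 [0.426  0.1079 0.02  ] [0.554  0.1388 0.03  ]
0.03 299 [0.4289 0.1088 0.03  ] [0.5483 0.1387 0.04  ]
0.04 875 [0.4344 0.1086 0.04  ] [0.5215 0.1381 0.0499]
0.05 47 [0.508  0.1097 0.05  ] [0.5216 0.1367 0.0599]
0.06 131 [0.5082 0.1082 0.0601] [0.5215 0.1371 0.0847]
0.085 406 [0.5081 0.1081 0.0852] [0.523  0.1369 0.0972]
bottle 709 [ 0.48563566 -0.09214787] 0.02863950080496597
```

```bash
python3 - <<'E'
from h import *
import pickle
T=pickle.load(open("top.pkl","rb")); P=cloud(T); q=P[192:218,198:222].reshape(-1,3); q=q[(q[:,2]>.03)&(q[:,2]<.3)]; print("orange",q.min(0),q.max(0))
plan([.515,.1225,.134],Rt(3.098))
E
```

```text
orange [ 0.5662147  -0.00251243  0.03095072] [0.62368016 0.08198101 0.17136268]
t 6.8167 shift [ 16.3  53.4 194.8] turn [ 0.002 -0.003  0.039]
```

Request:
play_rows(series="4 14 0 0 0 0.04; 10 32 0 0 0 0.04; 16 53 10 0 0 0.04; 16 53 40 0 0 0.04; 16 53 70 0 0 0.04; 16 53 95 0 0 0.04; 16 53 115 0 0 0.04; 16 53 130 0 0 0.04; 16 53 135 0 0 0.04; 16 53 135 0 0 0.04", fingers=0.45, squeeze=60)

```text
clock: 7.65
tool_pos: [0.5139, 0.122, 0.1926]
eef_rot: [-2.269, -2.17, -0.001]
wrist_force: [-0.3, 0.1, -0.6]
width: 0.047
gripper_force: 0.0
```

```bash
python3 - <<'E'
from h import *
import pickle
f=imaging.grab_frame("wrist"); cv2.imwrite("pics/w2.png",f["frame"])
P=cloud(f); Z=np.where(f["z_map"]>0,P[...,2],-1)
m=(Z>.088)&(Z<.1)&(abs(P[...,0]-.515)<.03)&(abs(P[...,1]-.12)<.03); q=P[m]
print(len(q),q.mean(0) if len(q) else 0,cv2.minAreaRect((q[:,:2]*1000).astype(np.float32)))
s=ctrl.sense(); print(s["tool_pos"],s["width"],s["dq"].round(3)); plan([.515,.1225,.134],Rt(3.098))
E
```

```text
991 [0.51583965 0.12392347 0.09405895] ((515.9340209960938, 122.49494934082031), (29.241188049316406, 13.650976181030273), 87.17024993896484)
[0.51451992 0.12229147 0.19367956] 0.04695677157011556 [ 0.008 -0.024 -0.012 -0.015 -0.003  0.003  0.001]
t 7.7 shift [ 0.1  0.4 59.7] turn [ 0.001 -0.003 -0.001]
```

View pics/w2.png

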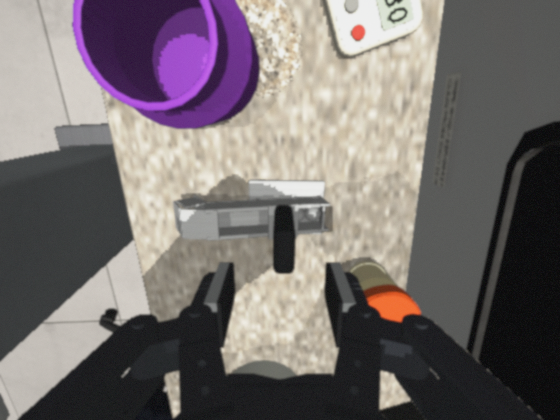

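The handle at (284,238) sits midway between the open fingers, so I'll go down and grip it.

Request:
play_rows(series="0 1 8 0 0 0; 0 1 18 0 0 0; 0 1 28 0 0 0; 0 1 38 0 0 0; 0 1 47 0 0 0; 0 1 54 0 0 0; 0 1 58 0 0 0; 0 1 60 0 0 0; 0 1 60 0 0 0; 0 1 60 0 0 0")

```text
clock: 8.53
tool_pos: [0.5157, 0.1224, 0.1339]
eef_rot: [-2.271, -2.171, -0.005]
wrist_force: [0.0, 0.2, 0.4]
width: 0.047
gripper_force: 0.0
```

Request:
play_rows(series="0 0 0 0 0 0; 0 0 0 0 0 0; 0 0 0 0 0 0; 0 0 0 0 0 0; 0 0 0 0 0 0; 0 0 0 0 0 0; 0 0 0 0 0 0; 0 0 0 0 0 0; 0 0 0 0 0 0; 0 0 0 0 0 0", fingers=1, squeeze=60)

```text
clock: 9.37
tool_pos: [0.516, 0.1223, 0.1342]
eef_rot: [2.271, 2.171, 0.006]
wrist_force: [-0.0, 0.7, 5.6]
width: 0.0133
gripper_force: 60.1
```

Request:
play_rows(series="0 0 -3 0 0 0; 0 0 -8 0 0 0; 0 0 -16 0 0 0; 0 0 -26 0 0 0; 0 0 -38 0 0 0; 0 0 -50 0 0 0; 0 0 -61 0 0 0; 0 0 -70 0 0 0; 0 0 -76 0 0 0; 0 0 -80 0 0 0")

```text
clock: 10.2
tool_pos: [0.5157, 0.122, 0.2151]
eef_rot: [2.271, 2.17, 0.007]
wrist_force: [0.2, -0.1, -2.5]
width: 0.0132
gripper_force: 58.9
```

Request:
play_rows(series="0 0 -4 0 0 0; 0 0 -10 0 0 0; 0 0 -20 0 0 0; 0 0 -31 0 0 0; 0 0 -42 0 0 0; 0 0 -53 0 0 0; 0 0 -63 0 0 0; 0 0 -71 0 0 0; 0 0 -76 0 0 0; 0 0 -78 0 0 0")

```text
clock: 11.03
tool_pos: [0.5156, 0.1219, 0.2929]
eef_rot: [2.271, 2.17, 0.007]
wrist_force: [-0.7, 0.4, -2.0]
width: 0.0136
gripper_force: 58.9
```

```bash
python3 - <<'E'
from h import *
f=imaging.grab_frame("wrist"); g=imaging.grab_frame("scene")
a=f["frame"][130:330,150:450]; b=cv2.resize(g["frame"][150:290,180:330],None,fx=2,fy=2,interpolation=cv2.INTER_CUBIC)
c=np.zeros((480,800,3),np.uint8); c[:400,:300]=0; c[:200,:300]=a; c[:280,400:700]=b; cv2.imwrite("pics/l1.png",c)
s=ctrl.sense(); print(s["clock"],s["tool_pos"],s["eef_rot"],s["width"],s["gripper_force"],s["wrist_force"],s["torque"],s["q"].round(2))
plan([.4855,-.009,.29],Rt(-np.pi/2))
P=cloud(f); Z=np.where(f["z_map"]>0,P[...,2],-1)
m=(Z>.1)&(abs(P[...,0]-.48)<.08)&(abs(P[...,1]-.122)<.03)&(Z<.235); q=P[m]; print(len(q),q.min(0),q.max(0))
for lo in np.arange(.15,.24,.01):
    q=P[m&(Z>lo)&(Z<lo+.01)]
    if len(q): print(lo.round(2),len(q),q.min(0).round(4),q.max(0).round(4))
E
```

```text
11.1333 [0.51535314 0.12178242 0.2921187 ] [-2.27112261 -2.17032827 -0.00556809] 0.013254942976690748 58.87345254421234 [ 1.26081358 -0.26965437 -3.06810866] [-0.00732534  0.01684651  0.03214448] [ 0.15  0.42 -0.62  2.04  0.34  0.78 -0.71]
t 11.1333 shift [-132.   -23.9    1.7] turn [ 0.004 -0.    -1.616]
11753 [0.42571078 0.10770954 0.15995434] [0.55370889 0.14792142 0.23496091]
0.15 1 [0.5515 0.1441 0.16  ] [0.5515 0.1441 0.16  ]
0.16 2306 [0.4382 0.1094 0.1605] [0.5524 0.1479 0.17  ]
0.17 1225 [0.4311 0.1085 0.17  ] [0.5518 0.1378 0.18  ]
0.18 2696 [0.4257 0.1077 0.18  ] [0.5537 0.1381 0.19  ]
0.19 1718 [0.4293 0.1084 0.19  ] [0.5436 0.1379 0.2   ]
0.2 2722 [0.4352 0.1103 0.2   ] [0.5227 0.1375 0.21  ]
0.21 205 [0.5088 0.1322 0.21  ] [0.5226 0.1371 0.22  ]
0.22 455 [0.4959 0.1284 0.22  ] [0.5342 0.1371 0.23  ]
0.23 425 [0.4954 0.1283 0.23  ] [0.5356 0.1371 0.235 ]
```

View pics/l1.png

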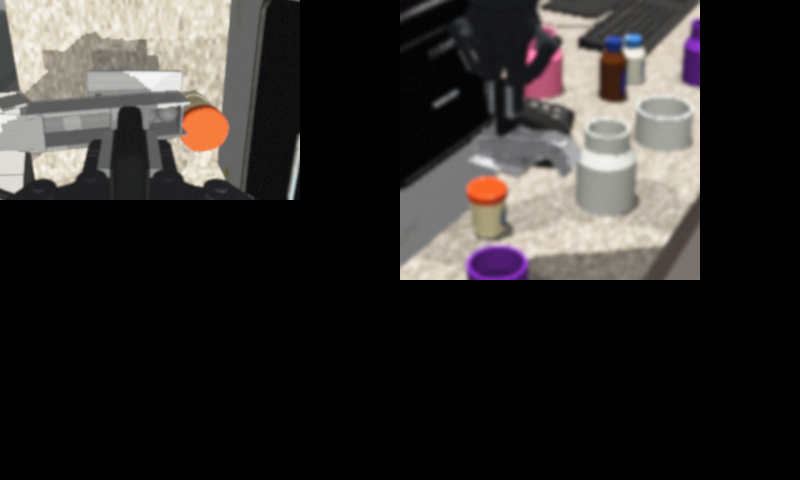

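Request:
play_rows(series="-3 0 0 0 0 -0.02; -10 -2 0 0 0 -0.07; -22 -4 0 0 0 -0.15; -38 -7 0 0 0 -0.24; -56 -10 0 0 0 -0.34; -75 -14 0 0 0 -0.44; -93 -17 0 0 0 -0.54; -109 -20 0 0 0 -0.64; -121 -22 0 0 0 -0.73; -128 -23 0 0 0 -0.8")

```text
clock: 11.97
tool_pos: [0.4854, -0.0075, 0.2904]
eef_rot: [-1.242, -2.884, -0.001]
wrist_force: [0.2, -0.4, -2.8]
width: 0.0132
gripper_force: 58.8
```

Request:
play_rows(series="0 -1 0 0 0 -0.05; 0 -1 0 0 0 -0.12; 0 -1 0 0 0 -0.2; 0 -1 0 0 0 -0.3; 0 -1 0 0 0 -0.4; 0 -1 0 0 0 -0.5; 0 -1 0 0 0 -0.6; 0 -1 0 0 0 -0.69; 0 -1 0 0 0 -0.76; 0 -1 0 0 0 -0.8")

```text
clock: 12.8
tool_pos: [0.4854, -0.0063, 0.2907]
eef_rot: [0.02, 3.141, 0.004]
wrist_force: [0.0, 0.4, -2.9]
width: 0.013
gripper_force: 58.9
```

```bash
python3 - <<'E'
from h import *
f=imaging.grab_frame("wrist"); t=imaging.grab_frame("top"); g=imaging.grab_frame("scene")
c=np.zeros((420,800,3),np.uint8); c[:,:560]=f["frame"]; c[:240,560:]=cv2.resize(g["frame"][170:290,220:340],None,fx=2,fy=2); cv2.imwrite("pics/m1.png",c)
s=ctrl.sense(); print(s["clock"],s["tool_pos"],s["eef_rot"],s["width"],s["wrist_force"],s["q"].round(2),abs(s["dq"]).max())
for n,F in (("w",f),("t",t)):
    P=cloud(F); Z=np.where(F["z_map"]>0,P[...,2],-1)
    q=P[(Z>.106)&(Z<.119)&(np.hypot(P[...,0]-.485,P[...,1]+.094)<.045)]; A=np.c_[2*q[:,:2],np.ones(len(q))]; x=np.linalg.lstsq(A,(q[:,:2]**2).sum(1),rcond=None)[0]
    print(n,"bottle",len(q),x[:2],np.sqrt(x[2]+x[:2]@x[:2]))
    m=(Z>.155)&(Z<.22)&(abs(P[...,0]-.485)<.03)&(P[...,1]<0.05)&(P[...,1]>-.13); q=P[m]; print("scoop",len(q),q.min(0),q.max(0)) if len(q) else 0
plan([.4855,-.008,.29],Rt(-np.pi/2))
E
```

```text
12.95 [ 0.48546089 -0.00612137  0.29082169] [0.02657491 3.14095158 0.00452044] 0.013036913336437667 [ 0.25063035  0.72833314 -2.61285947] [ 0.71  0.49 -1.05  2.12  0.58  0.85  0.86] 0.00797497178115475
w bottle 1038 [ 0.48495724 -0.09323875] 0.028782680275851593
scoop 10924 [ 0.46064076 -0.09517376  0.15785041] [0.49935348 0.03288704 0.21996207]
t bottle 70 [ 0.48503945 -0.09589789] 0.028884547058077806
scoop 143 [ 0.47225556 -0.09485816  0.15934032] [ 0.51035339 -0.02418925  0.20878721]
t 12.95 shift [-0.1 -1.9  0.8] turn [ 0.003  0.001 -0.017]
```

View pics/m1.png

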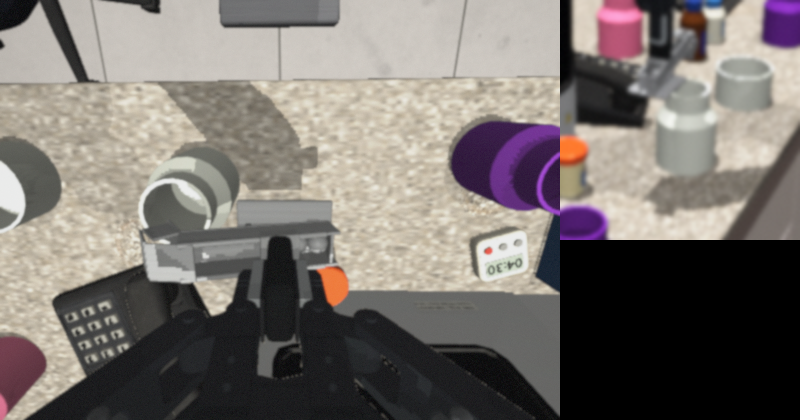

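The wrist view shows the scoop level, with a ball at (318,245) and the bottle rim at (185,205). Lowering the lip about 12 mm into the mouth.

Request:
play_rows(series="0 -1 2 0 0 -0.01; 0 -2 6 0 0 -0.017; 0 -2.4 13 0 0 -0.017; 0 -2.4 21 0 0 -0.017; 0 -2.4 30 0 0 -0.017; 0 -2.4 39 0 0 -0.017; 0 -2.4 47 0 0 -0.017; 0 -2.4 54 0 0 -0.017; 0 -2.4 59 0 0 -0.017; 0 -2.4 61 0 0 -0.017")

```text
clock: 13.78
tool_pos: [0.4855, -0.0079, 0.2294]
eef_rot: [-0.002, 3.141, 0.004]
wrist_force: [0.1, -0.0, -2.6]
width: 0.0133
gripper_force: 58.9
```

Request:
play_rows(series="0 0 0 0 0 0; 0 0 0 0 0 0; 0 0 0 0 0 0; 0 0 0 0 0 0; 0 0 0 0 0 0; 0 0 0 0 0 0; 0 0 0 0 0 0; 0 0 0 0 0 0; 0 0 0 0 0 0; 0 0 0 0 0 0")

```text
clock: 14.62
tool_pos: [0.4859, -0.0079, 0.2304]
eef_rot: [-0.002, 3.14, 0.004]
wrist_force: [-0.8, -0.1, -2.2]
width: 0.0131
gripper_force: 58.9
```

```bash
python3 - <<'E'
from h import *
s=ctrl.sense(); p0=s["tool_pos"]; R0=R.from_rotvec(s["eef_rot"]).as_matrix(); print(s["clock"],p0,s["eef_rot"],s["wrist_force"],s["q"].round(2))
# lip in tool frame: tool y = -scoop x
lip=np.array([0,-.078,.054+.073]); print("lip",p0+R0@lip)
for a in np.arange(.05,.56,.05).tolist()+[.58]:
    r=R.from_rotvec([-a,0,0]).as_matrix(); print(round(a,2),((lip-r@lip)*1000).round(1))
f=imaging.grab_frame("wrist");g=imaging.grab_frame("scene"); c=np.zeros((420,800,3),np.uint8); c[:,:400]=f["frame"][:,60:460]; c[:400,400:]=cv2.resize(g["frame"][170:270,230:330],None,fx=4,fy=4); cv2.imwrite("pics/m2.png",c)
E
```

```text
14.6167 [ 0.48589344 -0.00793308  0.23043913] [-1.53974974e-03  3.13959705e+00  4.05014085e-03] [-0.8111315  -0.12377227 -2.17794671] [ 0.62  0.57 -0.95  2.17  0.71  0.74  0.77]
lip [ 0.48622304 -0.085605    0.10323864]
0.05 [ 0.  -6.4 -3.7]
0.1 [  0.  -13.1  -7.2]
0.15 [  0.  -19.9 -10.2]
0.2 [  0.  -26.8 -13. ]
0.25 [  0.  -33.8 -15.3]
0.3 [  0.  -41.  -17.4]
0.35 [  0.  -48.3 -19. ]
0.4 [  0.  -55.6 -20.3]
0.45 [  0.  -63.  -21.3]
0.5 [  0.  -70.4 -21.8]
0.55 [  0.  -77.9 -22. ]
0.58 [  0.  -82.4 -22. ]
```

View pics/m2.png

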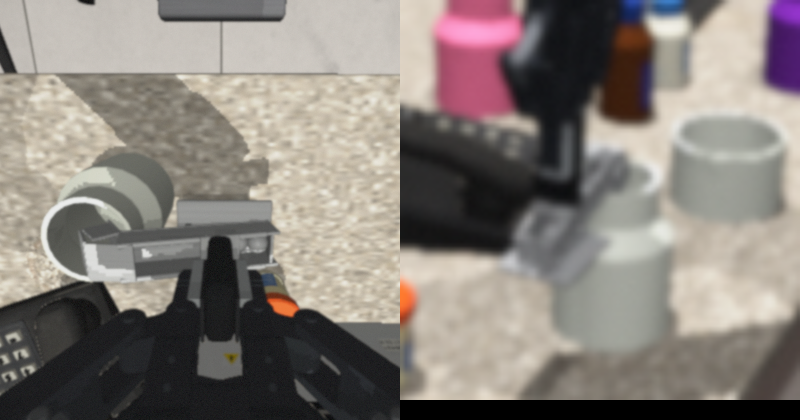

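The spout at (100,250) is inside the mouth, a ball is at (258,245), and there is no contact force. Now tipping about the lip.

Request:
play_rows(series="0 -2.5 -1.5 -0.02 0 0; 0 -6.4 -3.7 -0.05 0 0; 0 -10.4 -5.8 -0.08 0 0; 0 -14.5 -7.8 -0.11 0 0; 0 -18.5 -9.6 -0.14 0 0; 0 -22.6 -11.4 -0.17 0 0; 0 -26.8 -13 -0.2 0 0; 0 -31 -14.4 -0.23 0 0; 0 -35.3 -15.8 -0.26 0 0; 0 -38.1 -16.6 -0.28 0 0")

```text
clock: 15.55
tool_pos: [0.4859, -0.0476, 0.2468]
eef_rot: [0.001, 3.108, 0.444]
wrist_force: [-0.6, -0.1, -2.3]
width: 0.0131
gripper_force: 58.8
```

```bash
python3 - <<'E'
from h import *
s=ctrl.sense(); p0=s["tool_pos"]; R0=R.from_rotvec(s["eef_rot"]).as_matrix(); print(p0+R0@[0,-.078,.127],s["q"].round(2),np.degrees(np.arccos(-R0[2,2])))
E
```

```text
[ 0.48606201 -0.08693041  0.1029877 ] [ 0.95  0.68 -1.16  2.14  0.51  0.73  1.08] 16.26844185417815
```

Tracking well, so I'll tip further.

Request:
play_rows(series="0 -3.8 -2.2 -0.03 0 0; 0 -7.7 -4.4 -0.06 0 0; 0 -11.7 -6.5 -0.09 0 0; 0 -15.8 -8.4 -0.12 0 0; 0 -19.9 -10.2 -0.15 0 0; 0 -24 -11.9 -0.18 0 0; 0 -28.2 -13.5 -0.21 0 0; 0 -31 -14.4 -0.23 0 0; 0 -33.8 -15.3 -0.25 0 0; 0 -35.3 -15.8 -0.26 0 0")

```text
clock: 16.38
tool_pos: [0.486, -0.0853, 0.252]
eef_rot: [-0.001, 3.025, 0.843]
wrist_force: [0.7, 0.8, -3.1]
width: 0.0132
gripper_force: 59.0
```

Request:
play_rows(series="0 0 0 0 0 0; 0 0 0 0 0 0; 0 0 0 0 0 0; 0 0 0 0 0 0; 0 0 0 0 0 0; 0 0 0 0 0 0; 0 0 0 0 0 0; 0 0 0 0 0 0; 0 0 0 0 0 0; 0 0 0 0 0 0")

```text
clock: 17.22
tool_pos: [0.4859, -0.0844, 0.2523]
eef_rot: [-0.002, 3.025, 0.841]
wrist_force: [-0.3, -0.0, -2.4]
width: 0.0134
gripper_force: 59.0
```

```bash
python3 - <<'E'
from h import *
s=ctrl.sense(); p0=s["tool_pos"]; R0=R.from_rotvec(s["eef_rot"]).as_matrix(); print(p0+R0@[0,-.078,.127],s["q"].round(2),np.degrees(np.arccos(-R0[2,2])),s["wrist_force"])
f=imaging.grab_frame("wrist");g=imaging.grab_frame("scene"); c=np.zeros((420,800,3),np.uint8); c[:,:400]=f["frame"][:,60:460]; c[:400,400:]=cv2.resize(g["frame"][170:270,230:330],None,fx=4,fy=4); cv2.imwrite("pics/m3.png",c)
E
```

```text
[ 0.48623092 -0.08560323  0.10321891] [ 1.13  0.81 -1.23  2.09  0.3   0.76  1.37] 31.085680270409505 [-0.25863237 -0.01135113 -2.38540373]
```

View pics/m3.png

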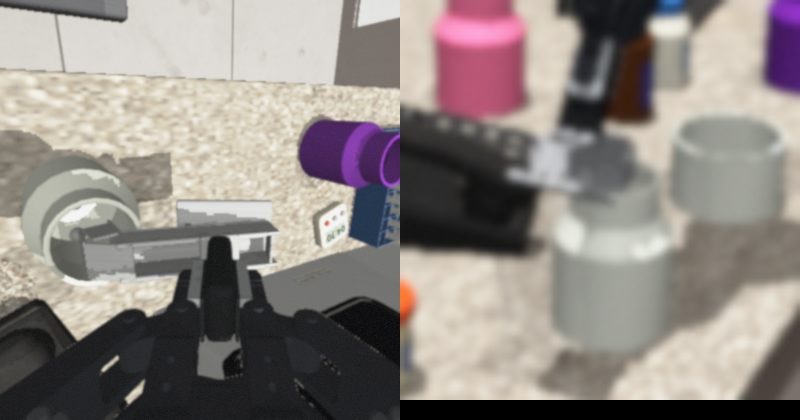

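The back of the trough at (258,250) no longer shows a ball. I'll wait a moment longer, then level the scoop and lift it out.

Request:
play_rows(series="0 0 0 0 0 0; 0 0 0 0 0 0; 0 0 0 0 0 0; 0 0 0 0 0 0; 0 0 0 0 0 0; 0 0 0 0 0 0; 0 0 0 0 0 0; 0 0 0 0 0 0; 0 0 0 0 0 0; 0 0 0 0 0 0")

```text
clock: 18.15
tool_pos: [0.4859, -0.0844, 0.2523]
eef_rot: [-0.002, 3.025, 0.841]
wrist_force: [-0.4, -0.4, -2.2]
width: 0.0133
gripper_force: 59.0
```

Request:
play_rows(series="0 3.8 2.4 0.03 0 0; 0 12.3 8.4 0.1 0 0; 0 18.1 13.1 0.15 0 0; 0 23.7 18 0.2 0 0; 0 29 23.2 0.25 0 0; 0 34 28.7 0.3 0 0; 0 38.8 34.4 0.35 0 0; 0 43.3 40.4 0.4 0 0; 0 47.5 46.5 0.45 0 0; 0 51.3 52.9 0.5 0 0")

```text
clock: 18.98
tool_pos: [0.4858, -0.0116, 0.2342]
eef_rot: [-0.003, 3.137, 0.063]
wrist_force: [0.4, 0.7, -2.2]
width: 0.013
gripper_force: 59.1
```

```bash
python3 - <<'E'
from h import *
s=ctrl.sense(); p0=s["tool_pos"]; R0=R.from_rotvec(s["eef_rot"]).as_matrix(); print(p0,p0+R0@[0,-.078,.127],s["q"].round(2),np.degrees(np.arccos(-R0[2,2])),s["wrist_force"])
plan([.485,-.008,.30],Rt(-np.pi/2))
E
```

```text
[ 0.48578439 -0.01161546  0.23420973] [ 0.48643144 -0.08443188  0.10416993] [ 0.6   0.54 -0.87  2.17  0.6   0.68  0.9 ] 2.3212671994773464 [ 0.43450327  0.66222468 -2.16295005]
t 18.9833 shift [  0.5   6.3 -65.6] turn [0.04  0.004 0.002]
```

Request:
play_rows(series="0 3 -1 0.03 0 0; 0 4 -5 0.04 0 0; 0 4 -12 0.04 0 0; 0 4 -20 0.04 0 0; 0 4 -29 0.04 0 0; 0 4 -38 0.04 0 0; 0 4 -47 0.04 0 0; 0 4 -56 0.04 0 0; 0 4 -63 0.04 0 0; 0 4 -67 0.04 0 0")

```text
clock: 19.82
tool_pos: [0.4862, -0.0122, 0.3018]
eef_rot: [-0.0, 3.138, 0.004]
wrist_force: [-0.2, -0.0, -2.0]
width: 0.0134
gripper_force: 59.3
```

```bash
python3 - <<'E'
from h import *
f=imaging.grab_frame("wrist"); t=imaging.grab_frame("top"); c=np.zeros((560,800,3),np.uint8)
c[:280,:500]=cv2.resize(f["frame"][180:320,130:380],None,fx=2,fy=2); c[290:560,:500]=cv2.resize(t["frame"][215:269,215:315],None,fx=5,fy=5,interpolation=cv2.INTER_CUBIC); cv2.imwrite("pics/m4.png",c)
s=ctrl.sense(); print(s["clock"],s["tool_pos"],s["eef_rot"],s["width"])
plan([.5155,.11,.30],Rt(np.pi))
E
```

```text
19.9167 [ 0.4861474  -0.01212585  0.30136858] [-5.38618720e-04  3.13804336e+00  3.93773765e-03] 0.013356180567056408
t 19.9167 shift [-29.4 122.1   1.8] turn [5.000e-03 1.000e-03 1.571e+00]
```

View pics/m4.png

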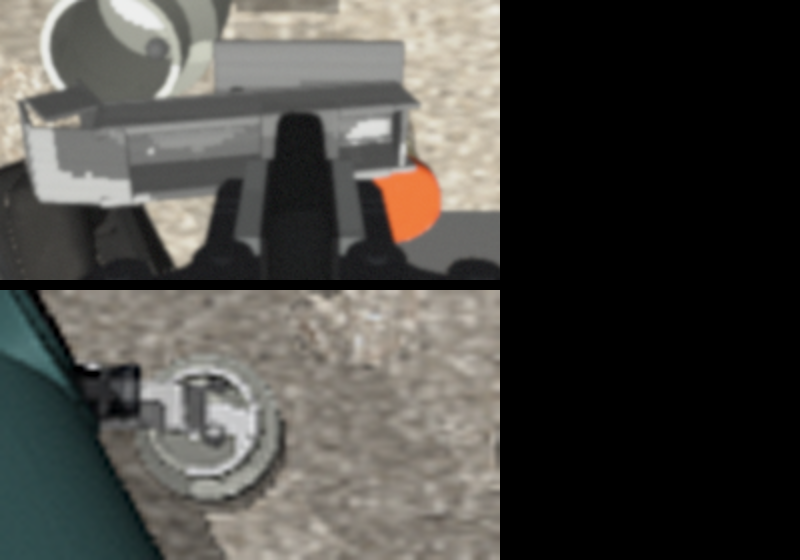

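One ball shows in the bottle at (155,47), and the back of the trough at (370,128) is empty. I'll set the scoop down in the clear area toward +y.

Request:
play_rows(series="0 4 0 0 0 0; 0 12 0 0 0 0; 0 24 0 0 0 0; 0 38 0 0 0 0; 0 53 10 0 0 0; 0 67 22 0 0 0; 0 80 36 0 0 0; 0 90 52 0 0 0; 0 97 68 0 0 0; 0 97 80 0 0 0")

```text
clock: 20.75
tool_pos: [0.4852, 0.089, 0.2198]
eef_rot: [-0.009, 3.14, 0.008]
wrist_force: [0.0, 0.5, -1.6]
width: 0.0135
gripper_force: 59.2
```

Request:
play_rows(series="0 0 8 0 0 0; 0 0 18 0 0 0; 0 0 29 0 0 0; 0 0 40 0 0 0; 0 0 51 0 0 0; 0 0 61 0 0 0; 0 0 69 0 0 0; 0 0 75 0 0 0; 0 0 79 0 0 0; 0 0 80 0 0 0")

```text
clock: 21.58
tool_pos: [0.4859, 0.0854, 0.1403]
eef_rot: [-0.002, 3.14, 0.004]
wrist_force: [-0.1, 0.5, -1.8]
width: 0.013
gripper_force: 59.2
```

```bash
python3 - <<'E'
from h import *
s=ctrl.sense(); print(s["clock"],s["tool_pos"],s["eef_rot"],s["wrist_force"],s["q"].round(2))
plan([.486,.085,.1342],Rt(-np.pi/2))
E
```

```text
21.5833 [0.48590782 0.08544691 0.14027827] [-1.61592943e-03  3.14018168e+00  3.87035701e-03] [-0.13649163  0.46574932 -1.77580091] [ 0.22  0.66 -0.66  2.21  0.84  0.53  0.47]
t 21.5833 shift [-0.1 -0.5  6.1] turn [0.002 0.001 0.001]
```

Request:
play_rows(series="0 0 1 0 0 0; 0 0 2 0 0 0; 0 0 3 0 0 0; 0 0 4 0 0 0; 0 0 5 0 0 0; 0 0 5.5 0 0 0; 0 0 6 0 0 0; 0 0 6.3 0 0 0; 0 0 6.3 0 0 0; 0 0 6.3 0 0 0")

```text
clock: 22.42
tool_pos: [0.486, 0.0854, 0.1345]
eef_rot: [-0.002, 3.14, 0.004]
wrist_force: [0.1, 0.3, -2.9]
width: 0.0132
gripper_force: 59.2
```

Request:
play_rows(series="0 0 0.4 0 0 0; 0 0 0.8 0 0 0; 0 0 1 0 0 0; 0 0 1 0 0 0; 0 0 1 0 0 0; 0 0 1 0 0 0; 0 0 1 0 0 0; 0 0 1 0 0 0; 0 0 1 0 0 0; 0 0 1 0 0 0")

```text
clock: 23.25
tool_pos: [0.4862, 0.0857, 0.1342]
eef_rot: [-0.002, 3.139, 0.003]
wrist_force: [-0.3, -1.1, 5.8]
width: 0.0135
gripper_force: 60.5
```

In contact at 5.8 N upward, as at the grasp. Opening the fingers and rising.

Request:
play_rows(series="0 0 0 0 0 0; 0 0 0 0 0 0; 0 0 0 0 0 0; 0 0 0 0 0 0; 0 0 0 0 0 0; 0 0 0 0 0 0; 0 0 0 0 0 0; 0 0 0 0 0 0; 0 0 0 0 0 0; 0 0 0 0 0 0", fingers=0.45)

```text
clock: 24.08
tool_pos: [0.486, 0.0854, 0.1335]
eef_rot: [-0.001, 3.14, 0.004]
wrist_force: [0.1, -0.9, -0.5]
width: 0.0468
gripper_force: 0.0
```

Request:
play_rows(series="0 0 -3 0 0 0; 0 0 -8 0 0 0; 0 0 -16 0 0 0; 0 0 -28 0 0 0; 0 0 -42 0 0 0; 0 0 -58 0 0 0; 0 0 -76 0 0 0; 0 0 -94 0 0 0; 0 0 -110 0 0 0; 0 0 -120 0 0 0")

```text
clock: 24.92
tool_pos: [0.4861, 0.0855, 0.2557]
eef_rot: [-0.002, 3.137, 0.005]
wrist_force: [0.8, 0.4, 0.6]
width: 0.047
gripper_force: 0.0
```

```bash
python3 - <<'E'
from h import *
s=ctrl.sense(); print(s["clock"],s["tool_pos"],s["wrist_force"],s["width"])
f=imaging.grab_frame("wrist"); P=cloud(f); Z=np.where(f["z_map"]>0,P[...,2],-1)
m=(abs(P[...,0]-.486)<.03)&(abs(P[...,1]-.085)<.03)&(Z>.06)&(Z<.12); q=P[m]
for lo in (.06,.07,.08,.09): k=q[(q[:,2]>lo)&(q[:,2]<lo+.01)]; print("handle",lo,len(k),k.mean(0).round(4) if len(k) else "")
print("top",q[:,2].max())
# balls / bottle
q=P[(Z>.106)&(Z<.119)&(np.hypot(P[...,0]-.485,P[...,1]+.094)<.045)]; A=np.c_[2*q[:,:2],np.ones(len(q))]; x=np.linalg.lstsq(A,(q[:,:2]**2).sum(1),rcond=None)[0]; print("bottle",len(q),x[:2])
E
```

```text
24.9167 [0.48612726 0.08548844 0.25572227] [0.75838375 0.35404521 0.56460068] 0.04699109434614429
handle 0.06 49 [0.473  0.0871 0.065 ]
handle 0.07 51 [0.4727 0.0868 0.0755]
handle 0.08 58 [0.4731 0.0868 0.0854]
handle 0.09 585 [0.4858 0.0867 0.0942]
top 0.09694966197081246
bottle 2376 [ 0.4850604  -0.09260433]
```

The scoop stands upright and the bottle hasn't moved. I'll look straight into the bottle to count the balls.

Request:
play_rows(series="-3 -8 -5 0 0 0; -10 -24 -15 0 0 0; -20 -46 -25 0 0 0; -32 -70 -35 0 0 0; -44 -96 -45 0 0 0; -56 -122 -45 0 0 0; -68 -146 -45 0 0 0; -76 -164 -45 0 0 0; -82 -176 -45 0 0 0; -84 -180 -45 0 0 0")

```text
clock: 25.8
tool_pos: [0.5703, -0.0975, 0.2975]
eef_rot: [0.004, 3.14, 0.003]
wrist_force: [-0.2, -0.0, 0.3]
width: 0.0472
gripper_force: 0.0
```

```bash
python3 - <<'E'
from h import *
f=imaging.grab_frame("wrist"); P=cloud(f); Z=np.where(f["z_map"]>0,P[...,2],-1); print(ctrl.sense()["tool_pos"])
d=np.hypot(P[...,0]-.485,P[...,1]+.0935); m=(d<.045)&(Z>-.01)&(Z<.04)
print("hist",np.histogram(Z[m],np.arange(-.01,.04,.003)))
fl=np.median(Z[m]); k=(m&(Z>fl+.005)).astype(np.uint8); n,l,st,c=cv2.connectedComponentsWithStats(k)
for i in range(1,n):
    if st[i,4]>15: q=P[l==i]; print("blob",st[i],q.mean(0).round(4),q.max(0).round(4),f["frame"][l==i].mean(0).round())
g=f["frame"].max(2); kk=cv2.medianBlur((m*255).astype(np.uint8),3)>0; print("img med",np.median(g[kk]))
u0,v0,w,h=cv2.boundingRect(m.astype(np.uint8)); z=((Z[v0:v0+h:2,u0:u0+w:2])*1000).round().astype(int); print(u0,v0,w,h); mm=m[v0:v0+h:2,u0:u0+w:2]
print("\n".join("".join(f"{a:3d}" if b else "  ." for a,b in zip(r,s)) for r,s in zip(z,mm)))
E
```

```text
[ 0.57023431 -0.09675865  0.29754726]
hist (array([   0,    0,    0,    0,    0,    6, 2569,  435,    1,   37,  123,
         82,    0,    0,    0,    0]), array([-0.01 , -0.007, -0.004, -0.001,  0.002,  0.005,  0.008,  0.011,
        0.014,  0.017,  0.02 ,  0.023,  0.026,  0.029,  0.032,  0.035,
        0.038]))
blob [274  98  13  13 136] [ 0.484  -0.0955  0.0219] [ 0.4902 -0.0887  0.0248] [171. 174. 173.]
blob [273 128  12  11 107] [ 0.5139 -0.0969  0.022 ] [ 0.5194 -0.0908  0.0252] [143. 147. 146.]
img med 220.0
251 72 62 67
  .  .  .  .  .  .  .  .  .  .  .  .  . 10 10 11 11 10  .  .  .  .  .  .  .  .  .  .  .  .  .
  .  .  .  .  .  .  .  .  .  . 12  9  9 10 11  9 10 11 10 11 12  9  .  .  .  .  .  .  .  .  .
  .  .  .  .  .  .  .  . 10 11 11  9  9  9 10  9 10 10 11 11 10 11 10 10  .  .  .  .  .  .  .
  .  .  .  .  .  .  . 11 10 10 10 11 10 12 11 11 11 10  9 10  9 10 10 10 11  .  .  .  .  .  .
  .  .  .  .  .  9 11 11  9 10 11 11 10 11  9  9  9 10 11 10 11 10 10 10 10  9  .  .  .  .  .
  .  .  .  . 10 10  9 11 10 10 10 10 11  9 11 10 10 12 10  9 11 10 11 12 12 10  9  .  .  .  .
  
[... 1929 characters left out ...]
 10 11 10 11 10 11 10  9 10  9 10  9  .  .
  .  .  .  . 10  9  9 11 11 10 10 11 11 10 11 11 12  9 11 10 11 11 10 11 10 11  9  9  .  .  .
  .  .  .  .  . 10 12 10 10 11 10  9 11 21 20 19  9 12 11 10 12 11  9  9 10  9 10  .  .  .  .
  .  .  .  .  .  . 10 10 10 10 11  9 21 22 22 21 20  9 10 10 10 11 10 10 11 10  .  .  .  .  .
  .  .  .  .  .  .  . 10 10  9  9 20 22 23 23 22 21 11 10 11 12 11 10 10  9  .  .  .  .  .  .
  .  .  .  .  .  .  .  . 11 12 10 21 23 24 25 24 21 11  9 11 10 10 10  .  .  .  .  .  .  .  .
  .  .  .  .  .  .  .  .  .  .  9 20 21 23 24 23 20 10 11 10 11  .  .  .  .  .  .  .  .  .  .
  .  .  .  .  .  .  .  .  .  .  .  .  .  .  .  .  .  .  .  .  .  .  .  .  .  .  .  .  .  .  .
```

Depth shows two balls about 14 mm high on the bottle's floor, well below the rim. Nothing touches the robot, so I'm handing in.

```bash
python3 -c "
from h import *
print(order.hand_in())"
```

```text
the job is handed in; nothing more can be done
None
```

The job is handed in (no verdict was returned): a depth check shows both balls on the floor of the tall bottle, the bottle has not moved measurably, and the scoop stands upright and released on the worktop about 0.18 m from the bottle.

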